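Gauge two caps on the leak-test stand

TASK

One of these two brass caps was not bored to full depth, and from outside they look the same. Try them on the leak-test stand's gauge thread, screwing clockwise: leave the cap that turns fully home against the collar there, ready for the test, and put the one that stops short upright in the red scrap tray. Leave the pliers, marker and tape roll where they lie.

Things in the scene. Friction and masses are not known exactly. Their poses are not given: they have to be found in the camera images.
- gauge_seat (a point): Leak-test stand with the gauge thread, fixed to the bench: dark base plate 110 x 110 x 12 mm with a round collar of 76 mm diameter; the collar's top is 20 mm above the bench. The point is on the stand's axis in the collar's top face, z up. A sound cap screwed fully home has its rim on this face; the bad one stops with its rim 6 mm above it, about 67 degrees of turn sooner.
- gauge_plug_top (a point): Top end of the stand's upright steel plug, on its axis, 40 mm above the collar. Core 40.6 mm in diameter, tapered to 29 mm over the last 8 mm; round it a coarse two-start right-hand thread of 50 mm outer diameter, its upper ends 31 mm above the collar. A cap turned clockwise seen from above sinks 32 mm a turn, with 3.5 mm of axial play; the thread holds it down until it is turned back.
- gauge_mark (a point): One of two opposite black marks on the collar, 34 mm from the axis along the stand's +x (the axes of the stand's points agree). A cap set on with its own marks over these (either way round) drops till its rim is about 13 mm above the collar; then 25 degrees clockwise takes it under the thread, 155 (135 to 175 with the play) brings a sound one home. Set on at other angles it rests up to 16 mm higher.
- cap_1_mid (a point): One of two brass caps that look alike, standing mouth down: knurled skirt of 60 mm diameter, 47 mm high, on it a hexagonal head 40 mm across flats, 24 mm tall (71 mm in all); about 0.22 kg. Point: on the axis half-way up, 35.5 mm above the rim; z to the head. x runs through two corners of the hexagon and two black marks on the shoulder, under which the two thread lugs lie; two flats face +-y.
- cap_2_mid (a point): The other brass cap: same look, sizes, point and axes as the first. Which cap is the bad one, and where it stands, cannot be seen.
- tray_red_floor (a point): Red open scrap tray, fixed to the bench, 104 x 104 mm outside, 98 x 98 mm inside, walls 27 mm high. The point is the centre of its inner floor, 3 mm above the bench; x and y run along its walls.
- pliers: Red-handled needle-nose pliers lying loose on the bench, 153 x 50 x 13 mm; leave alone. Origin at the centre of the underside.
- marker: Black marker pen lying loose on the bench, 128 mm long, 15 mm thick; leave alone. Origin at the centre of the underside.
- tape_roll: Roll of cream masking tape lying flat and loose, 96 mm diameter, 24 mm high; leave alone. Origin at the centre of the underside. Above it the gantry's solid steel beam crosses the bench parallel to y: its lower edge is 0.55 m above the bench, its front face 0.58 m ahead of the robot's base; keep the arm in front of it or below.
Mind the look-alikes: they are no part of the job. Leave any grey or pink look-alike of the part that bears cap_2_mid alone. Leave any blue look-alike of the part that bears cap_1_mid alone.

How it is judged:
At the end, for the whole second after the job is handed in: One cap is screwed fully home on the gauge thread (rim within 2 mm of the collar, which only the sound cap can reach) and the other stands flat and upright (within 0.1 rad) on the floor of the red tray; both are released (((z of cap_1_mid in the frame of gauge_seat between 0.033 and 0.0375 m and horizontal distance between cap_1_mid and gauge_seat below 0.005 m and angle between each of cap_1_mid, cap_2_mid's own z axis and vertical below 0.1 rad and horizontal distance between cap_2_mid and tray_red_floor below 0.035 m and z of cap_2_mid in the frame of tray_red_floor between 0.031 and 0.04 m) or (z of cap_2_mid in the frame of gauge_seat between 0.033 and 0.0375 m and horizontal distance between cap_2_mid and gauge_seat below 0.005 m and angle between each of cap_2_mid, cap_1_mid's own z axis and vertical below 0.1 rad and horizontal distance between cap_1_mid and tray_red_floor below 0.035 m and z of cap_1_mid in the frame of tray_red_floor between 0.031 and 0.04 m))); the robot touches nothing.
It fails at once if the pliers, marker or tape roll are pushed more than 30 mm (distance of any of pliers, marker, tape_roll from where it was at the start of the episode above 0.03 m).
It fails at once if a cap is knocked over (angle between any of cap_1_mid, cap_2_mid's own z axis and vertical above 0.8 rad).
It also fails if it takes over 72 s, if anything falls off the work surface, if the arm or the gripper's body presses on something with over 40 N, if the wrist force passes 120 N, or if a joint passes its speed limit or range.

ROBOT

A 6-joint arm with a two-finger parallel gripper is mounted at the origin on a cart in front of the work surface, level with it; the furniture and walls round the work are solid. World frame = base frame: x ahead of the robot, y to its left, z up, the work surface at z = 0. Lengths are in m, angles in rad, forces in N, time in s.
With the tool pointing down it reaches from about 0.325 to 0.875 m from the base axis. Payload 4.4 kg.
Tool frame: the origin (TCP) lies midway between the tips of the shut fingers; the grasp point (between the pads) lies 19 mm behind it; z points along the fingers, y is the line along which they close (so a half turn about z gives the same grasp; the last joint's range is limited). The gripper opens to 85 mm and grips with 20 to 120 N. Pads are 22 mm wide; open, the fingers measure 114 mm over their backs; the gripper's body (76 mm by 85 mm) begins 54 mm behind the grasp point. The pads swing forward as they close: fully open they stand 13 mm farther back than shut.
Start: joints at [1.018, 0.207, 1.542, -0, 1.393, -0.15], TCP at [0.225, 0.529, 0.204] pointing down, gripper open.
Joint ranges: [-2.73, 2.73], [-0.86, 2.22], [0.23, 2.46], [-1.11, 4.25], [0.08, 2.63], [-2.82, 2.82]. Speed limits (rad/s): [2.79, 2.79, 3.14, 3.14, 3.14, 3.14].

INTERFACE

Orientations are given as a rotation vector (axis times angle).
In Python, from station import r gives the robot as it stands.
- The arm moves only by the shell command python3 -m inch 'ROWS' [OPENING] [FORCE]. ROWS is JSON, a list that holds one entry, the list of rows, each a list of 4 numbers: the shift along the tool's x, y, z in mm, then the turn about the tool's z in units of 5 degrees (1.0 is 5 degrees). In form: [[[tx, ty, tz, spin], ...]]. A call has 1 to 8 rows; each row shifts and turns the commanded pose from where the row before left it, along the tool's axes as they then stand; what a row does not reach is not made up. A row lasts 1/10 s, in which the tool goes at most 50 mm and 8.59 degrees, less where a joint would pass 70% of its speed; a pose out of reach is approached as far as the arm can. A call with a gripper value outside its range is refused whole. OPENING is the finger opening in mm, from 0 to 85.4, set as the call begins (- or left out, the last holds). The fingers move at their own pace and stop on an object; FORCE is the grip in N (left out, the last holds). Time passes only in rows, so rows that do not move let the fingers close. It gives the time, the measured TCP pose, the force, the opening and the grip force at its end, in the units of the state.
- r.sense(): the state, without advancing time (a new reading comes with each control period).
- r.capture(name): name is "side" or "top" or "wrist"; returns (picture, depth): 384x512x3 uint8, red, green, blue; 384x512 float32, m along the optical axis (not along the pixel's ray), 0 where there is no reading.
- r.get_calibration(name): a dict with "K" (3x3 intrinsics, pixels), "xyz" and "orientation" of the camera in the world. Camera axes: x right, y down, z forward; pixel columns grow to the right and rows downward; lengths in m; the calibration is good to about 2 mm. A picture is of the moment at which its call begins: read the wrist's pose just before it. get_calibration takes no time and is no camera call; for the wrist camera it gives the pose at the moment of the call.
- r.hand_in(): hands the job in; it is judged then, once.
The state is a dict: "t": time; "joints": joint angles; "qd": joint speeds; "joint_torque": joint torques, N m; "eef_pos": TCP position; "ee_rot": TCP orientation; "wrist_force": force on the tool from outside, world axes, zero at the start; "ft_torque": the same for the moment, N m; "grip_width": finger opening in m; "gripper_force": force on a finger pad.
Only numpy, scipy, OpenCV 4.12 (cv2) and the standard library are available. Lean on these libraries where they do the work, as an engineer would, in place of code of your own. Each camera call takes 0.05 s, during which the arm holds its last target. There are 200 camera calls.

## Working session

There is one attempt and no reset: what is moved stays moved. The work goes in short steps, Python scripts to look and compute and a shell command to move; the robot and the scene stay as the last step left them, time stands still between calls to the robot, and variables do not carry over. Pictures are saved under pics/ and viewed, at most 10 in all, crops included, and the job is handed in when it is done.

```bash
ls; mkdir -p pics
cat > h.py <<'E'
import numpy as np, cv2
from scipy.spatial.transform import Rotation as R
from station import r
def cap(n):
    c=r.get_calibration(n); im,d=r.capture(n); return c,im,d
def rot(o):
    o=np.array(o,float)
    return o if o.shape==(3,3) else (R.from_rotvec(o).as_matrix() if o.size==3 else R.from_quat(o).as_matrix())
def cloud(c,d):
    K=np.array(c['K']); v,u=np.mgrid[:d.shape[0],:d.shape[1]]
    p=np.stack([(u-K[0,2])/K[0,0]*d,(v-K[1,2])/K[1,1]*d,d],-1)
    p=p@rot(c['orientation']).T+np.array(c['xyz']); p[d==0]=np.nan; return p
E
python3 - <<'E'
from h import *
for n in ['top','side']:
    c,im,d=cap(n); np.savez(f'{n}.npz',im=im,d=d,p=cloud(c,d)); print(n,c)
    cv2.imwrite(f'pics/{n}.png',cv2.resize(im[:,:,::-1],(768,576),interpolation=cv2.INTER_CUBIC))
s=r.sense();print(s)
E
```

```text
pics
top {'K': array([[436.49777188,   0.        , 256.08443328],
       [  0.        , 436.49777188, 195.08983429],
       [  0.        ,   0.        ,   1.        ]]), 'xyz': array([ 0.39639929, -0.00996753,  1.44178416]), 'orientation': array([-2.20283307,  2.15768945, -0.04179458])}
side {'K': array([[438.36028497,   0.        , 250.36379378],
       [  0.        , 438.36028497, 198.13394977],
       [  0.        ,   0.        ,   1.        ]]), 'xyz': array([ 0.07619017, -0.72189057,  0.82004388]), 'orientation': array([-2.24927194,  0.58479171, -0.26256274])}
{'t': 0.1, 'joints': array([ 1.01850301e+00,  2.07338834e-01,  1.54282212e+00, -1.81040969e-05,
        1.39353167e+00, -1.50499571e-01]), 'qd': array([ 0.0003763 , -0.00086836, -0.00323647, -0.00065267,  0.00050504,
       -0.00041255]), 'joint_torque': array([-1.00294369e-04, -3.84093118e+01, -2.92548931e+01, -1.40219160e-05,
        4.84406206e-03,  1.40200402e-05]), 'eef_pos': array([0.22448138, 0.52855229, 0.20303443]), 'ee_rot': array([-0.62675315, -3.07771655,  0.00310599]), 'wrist_force': array([-0.33124448,  0.41284804,  0.24955757]), 'ft_torque': array([ 0.06596822, -0.0060174 ,  0.02205268]), 'gripper_force': 0.0, 'grip_width': 0.08550331196873216}
```

View pics/top.png

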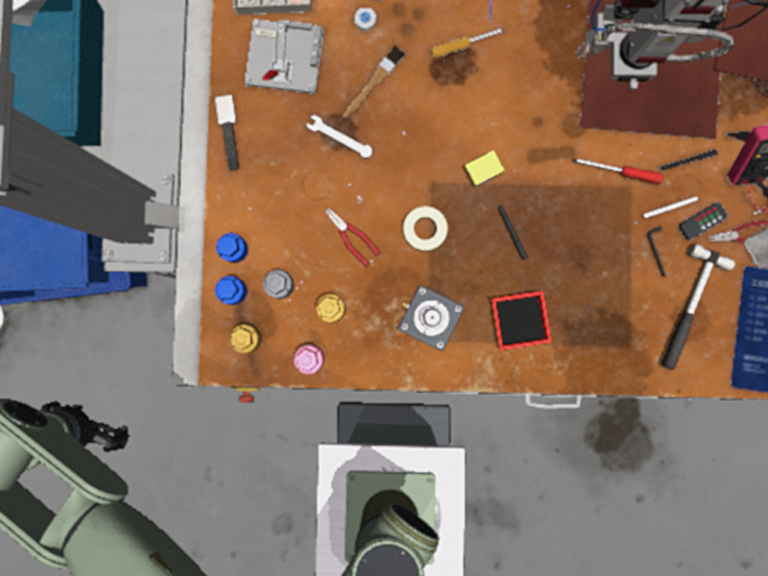

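View pics/side.png

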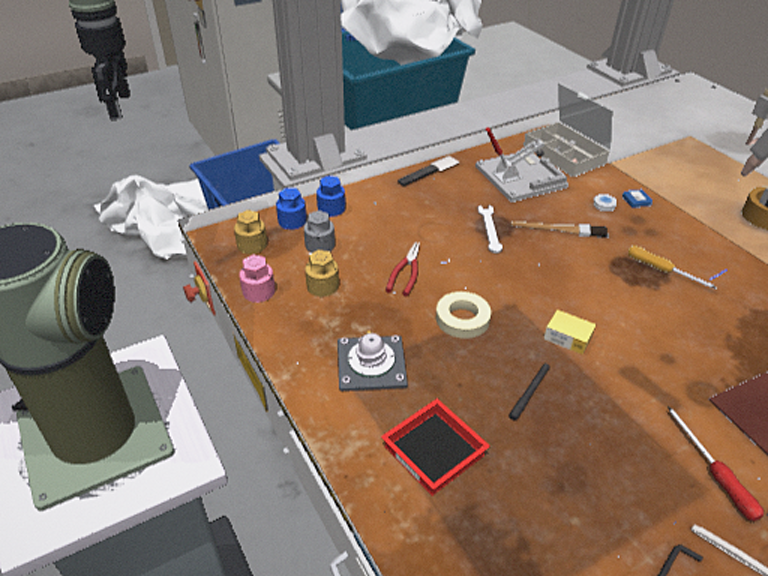

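The top view (768 px scale) shows two brass caps at (245,338) and (329,307). The look-alikes to leave are grey (278,284), pink (308,359), and blue (231,247) and (230,290). The stand is at (432,317), the red tray at (521,320), the tape at (425,228), the pliers at (352,237) and the marker at (512,232). The side view agrees: brass at (250,232) and (321,272).

Run:
```python
from h import *
z=np.load('top.npz'); im,p=z['im'],z['p']
def rep(n,u,v,lo,hi,rad=22):
    u/=1.5;v/=1.5
    vv,uu=np.mgrid[:384,:512]; m=(np.hypot(uu-u,vv-v)<rad)&(p[...,2]>lo)&(p[...,2]<hi)
    q=p[m]; print(n,m.sum(),'mid',(q[:,:2].max(0)+q[:,:2].min(0))/2,'mean',q.mean(0),'ext',np.ptp(q[:,:2],axis=0))
    return q
for n,u,v in [('A',245,338),('B',329,307)]:
    rep(n,u,v,.062,.085,14); rep(n+'sk',u,v,.035,.085,14)
rep('plug',432,317,.03,.075,14); rep('collar',432,317,.016,.08,22)
q=rep('base',432,317,.007,.1,30)
# fit base plate, tray rectangle
print('stand rect',cv2.minAreaRect((q[:,:2]*1000).astype(np.float32)))
hsv=cv2.cvtColor(im,cv2.COLOR_RGB2HSV); vv,uu=np.mgrid[:384,:512]
m=((hsv[...,0]<8)|(hsv[...,0]>172))&(hsv[...,1]>150)&(np.hypot(uu-347,vv-213)<35)
q=p[m]; q=q[q[:,2]>.015]; print('tray',cv2.minAreaRect((q[:,:2]*1000).astype(np.float32)),np.median(q[:,2]))
m=(np.hypot(uu-347,vv-213)<10);print('floor',np.nanmedian(p[m],axis=0))
c=r.get_calibration('wrist'); s=r.sense(); T=rot(s['ee_rot']); print('wrist rel tool',T.T@(c['xyz']-s['eef_pos']), T.T@rot(c['orientation']),c['K'][0,0]); print(T)
```

```text
A 146 mid [0.37490614 0.31907932] mean [0.37508745 0.31811446 0.07124158] ext [0.0442096  0.04191405]
Ask 286 mid [0.37483058 0.31875752] mean [0.37534891 0.31503614 0.05949776] ext [0.05795492 0.05873429]
B 143 mid [0.44349232 0.13532213] mean [0.44440005 0.13554485 0.07127484] ext [0.04100218 0.04162287]
Bsk 276 mid [0.44427759 0.13619748] mean [0.44383184 0.13434824 0.05967265] ext [0.05485317 0.05781388]
plug 189 mid [ 0.42967301 -0.08077173] mean [ 0.42860912 -0.0807337   0.05239951] ext [0.04829213 0.04794425]
collar 498 mid [ 0.42861198 -0.08172071] mean [ 0.427849   -0.08218391  0.03214533] ext [0.12945859 0.12649321]
base 1114 mid [ 0.42966741 -0.08688738] mean [ 0.42799422 -0.08091013  0.02093965] ext [0.18329793 0.18397429]
stand rect ((424.54876708984375, -87.16229248046875), (179.6966094970703, 167.1538543701172), 15.99890422821045)
tray ((427.65777587890625, -274.9061279296875), (111.246826171875, 112.77033233642578), 9.865199089050293) 0.02657636567216337
floor [ 0.4296607  -0.27721222  0.00380603]
wrist rel tool [ 0.08025261 -0.00053571 -0.17021788] [[-2.38713888e-04 -9.50792196e-01 -3.09829217e-01]
 [ 9.99999046e-01 -6.48511885e-04  1.21966025e-03]
 [-1.36057137e-03 -3.09828630e-01  9.50791443e-01]] 325.3363481081433
[[-9.20362090e-01  3.91065779e-01 -1.08655858e-03]
 [ 3.91067175e-01  9.20360383e-01 -1.79710207e-03]
 [ 2.97240351e-04 -2.07890201e-03 -9.99997795e-01]]
```

```bash
python3 -m inch '[[[-37,-22.5,0,0],[-37,-22.5,0,0],[-37,-22.5,0,0],[-37,-22.5,0,0],[-37,-22.5,0,0],[-37,-22.5,0,0],[0,0,0,0],[0,0,0,0]]]' 85
python3 - <<'E'
from h import *
c,im,d=cap('wrist'); np.savez('wA.npz',im=im,d=d,p=cloud(c,d))
cv2.imwrite('pics/wA.png',cv2.resize(im[:,:,::-1],(768,576),interpolation=cv2.INTER_CUBIC))
s=r.sense();print(s['eef_pos'],s['joints'])
E
```

```text
t: 0.9
eef_pos: [0.3766, 0.3173, 0.2037]
ee_rot: [-0.631, -3.077, 0.0]
wrist_force: [0.0, -0.3, -0.7]
grip_width: 0.0854
gripper_force: 0.0
[0.37605616 0.31811107 0.20372244] [ 5.25762765e-01  3.05291774e-02  1.73832770e+00  6.38939216e-04
  1.37357413e+00 -6.42544375e-01]
```

View pics/wA.png

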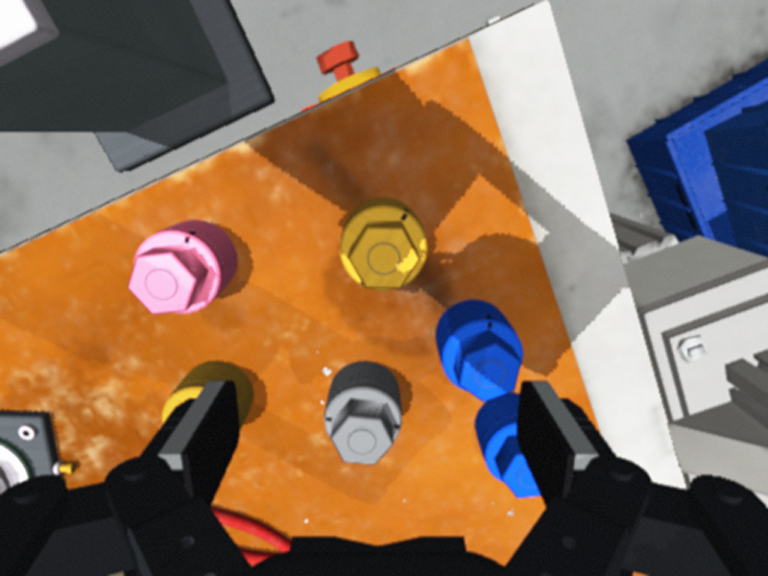

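```bash
cat >> h.py <<'E'
def ray(c,u,v,z):
    K=np.array(c['K']); d=rot(c['orientation'])@np.array([(u-K[0,2])/K[0,0],(v-K[1,2])/K[1,1],1]); o=np.array(c['xyz']); return o+d*(z-o[2])/d[2]
def hexfit(p,xy,zrim=0):
    rr=np.hypot(p[...,0]-xy[0],p[...,1]-xy[1]); m=(rr<.03)&(abs(p[...,2]-zrim-.071)<.004)
    q=p[m][:,:2]; best=None
    for a in np.arange(0,60,.5):
        n=np.deg2rad(a+np.array([0,60,120])); N=np.stack([np.cos(n),np.sin(n)],1); s=q@N.T
        lo,hi=np.percentile(s,.5,0),np.percentile(s,99.5,0); w=(hi-lo).sum()
        if best is None or w<best[0]: best=(w,a,hi-lo,np.linalg.lstsq(N,(hi+lo)/2,rcond=None)[0])
    return best[1:],np.median(p[m][:,2])
def marks(c,im,p,xy,zs,r0=.0215,r1=.031):
    q=p; rr=np.hypot(q[...,0]-xy[0],q[...,1]-xy[1]); m=(rr<r1)&(rr>r0)&(abs(q[...,2]-zs)<.006)
    g=im.max(2).astype(float); gm=g[m]; t=np.percentile(gm,4); mm=m&(g<=t)
    n,l,st,ce=cv2.connectedComponentsWithStats(mm.astype(np.uint8))
    for i in range(1,n):
        if st[i,4]>=3:
            w=ray(c,*ce[i],zs); print('mark px',ce[i]*1.5,'n',st[i,4],'grey',g[l==i].mean().round(),'vs',np.median(gm),'ang',np.rad2deg(np.arctan2(w[1]-xy[1],w[0]-xy[0])).round(1),'rad',np.hypot(*(w[:2]-xy)).round(4))
E
python3 - <<'E'
from h import *
z=np.load('wA.npz'); c=r.get_calibration('wrist')
f,h=hexfit(z['p'],(.375,.318)); print(f,h); marks(c,z['im'],z['p'],f[2],.047)
x=z['im'][130:205,215:295]; cv2.imwrite('pics/cA.png',cv2.resize(x[:,:,::-1],None,fx=7,fy=7,interpolation=cv2.INTER_CUBIC))
E
```

```text
(np.float64(37.5), array([0.03969398, 0.03984567, 0.0396748 ]), array([0.37505435, 0.32146519])) 0.07131018309387993
mark px [381. 204.] n 5 grey 103.0 vs 190.0 ang 157.8 rad 0.0313
mark px [359.25  211.125] n 4 grey 109.0 vs 190.0 ang -173.6 rad 0.0305
mark px [404.11764706 214.76470588] n 17 grey 88.0 vs 190.0 ang 124.9 rad 0.0284
mark px [351.75 216.75] n 4 grey 105.0 vs 190.0 ang -161.6 rad 0.0304
```

View pics/cA.png

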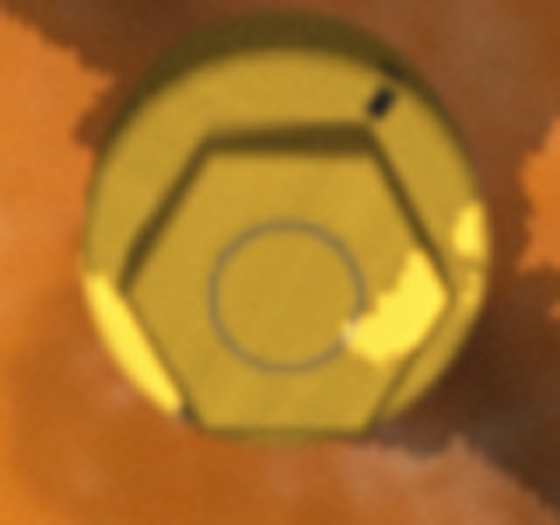

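Cap A is confirmed brass, with its mark at crop (380,100), a heading of about 127°. Next I look at B and the stand.

```bash
python3 -m inch '[[[-27,-28,0,0],[-27,-28,0,0],[-27,-28,0,0],[-27,-28,0,0],[-27,-28,0,0],[0,0,0,0],[0,0,0,0]]]' | head -2
cat > look.py <<'E'
import sys; from h import *
n=sys.argv[1]; c,im,d=cap('wrist'); np.savez(n+'.npz',im=im,d=d,p=cloud(c,d),K=c['K'],xyz=c['xyz'],orientation=c['orientation'])
s=r.sense();print(s['t'],s['eef_pos'],s['joints'].round(3))
E
python3 look.py wB
python3 -m inch '[[[-14,-41,0,0],[-14,-41,0,0],[-14,-41,0,0],[-14,-41,0,0],[-14,-41,0,0],[0,0,0,0],[0,0,0,0]]]' | head -2
python3 look.py wS
python3 - <<'E'
from h import *
z=np.load('wB.npz'); f,h=hexfit(z['p'],(.444,.136)); print(f,h); marks(z,z['im'],z['p'],f[2],.047)
a=z['im'][120:220,200:320]; z=np.load('wS.npz'); b=z['im']
p=z['p']; rr=np.hypot(p[...,0]-.429,p[...,1]+.081)
m=(rr<.05)&(abs(p[...,2]-.020)<.003); q=p[m]; print('collar',m.sum(),cv2.minEnclosingCircle((q[:,:2]*1000).astype(np.float32)))
m=(rr<.03)&(p[...,2]>.0575); q=p[m]; print('plugtop',m.sum(),(q.max(0)+q.min(0))/2,cv2.minEnclosingCircle((q[:,:2]*1000).astype(np.float32)))
cv2.imwrite('pics/BS.png',np.hstack([cv2.resize(a[:,:,::-1],(360,300),interpolation=cv2.INTER_CUBIC),cv2.resize(b[:,:,::-1],(400,300))]))
E
```

```text
t: 1.65
eef_pos: [0.4456, 0.1373, 0.2039]
1.7 [0.44531726 0.137853   0.20386389] [ 1.140e-01 -2.900e-02  1.797e+00  1.000e-03  1.374e+00 -1.057e+00]
t: 2.4
eef_pos: [0.4302, -0.0786, 0.204]
2.45 [ 0.43021039 -0.07792838  0.20392179] [-3.780e-01 -9.500e-02  1.860e+00  1.000e-03  1.378e+00 -1.549e+00]
(np.float64(48.0), array([0.03958597, 0.03987373, 0.04008546]), array([0.44501201, 0.13804408])) 0.07132599963751035
mark px [393.3 210. ] n 5 grey 126.0 vs 248.0 ang 137.5 rad 0.0304
mark px [392.14285714 216.42857143] n 7 grey 117.0 vs 248.0 ang 135.9 rad 0.0261
mark px [408. 219.] n 3 grey 156.0 vs 248.0 ang 115.4 rad 0.0303
mark px [409.5  243.75] n 4 grey 142.0 vs 248.0 ang 81.7 rad 0.0222
mark px [403.5 284. ] n 3 grey 154.0 vs 248.0 ang 14.5 rad 0.0293
mark px [389.25 289.5 ] n 4 grey 154.0 vs 248.0 ang -7.0 rad 0.0284
mark px [379.5 291. ] n 3 grey 150.0 vs 248.0 ang -21.1 rad 0.0284
collar 1803 ((429.46380615234375, -79.76297760009766), 38.33776092529297)
plugtop 5326 [ 0.42434145 -0.07480994  0.18858639] ((420.1880798339844, -77.42719268798828), 26.004207611083984)
```

View pics/BS.png

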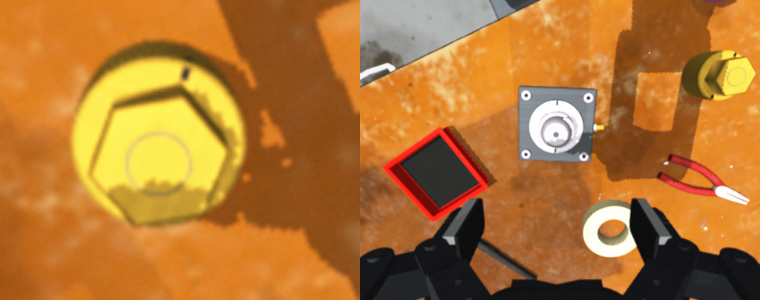

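Run:
```python
from h import *
z=np.load('wS.npz'); xy=np.array([.4295,-.0798])
p=z['p']; rr=np.hypot(p[...,0]-xy[0],p[...,1]-xy[1])
m=(rr<.0385)&(rr>.026)&(abs(p[...,2]-.02)<.003); q=p[m]
# algebraic circle from outer boundary of collar
a=np.arctan2(q[:,1]-xy[1],q[:,0]-xy[0]); R_=np.hypot(*(q[:,:2]-xy).T); pts=[q[(abs(a-t)<.06)][np.argmax(R_[abs(a-t)<.06])][:2] for t in np.arange(-3,3.1,.15) if (abs(a-t)<.06).any()]
pts=np.array(pts); s=np.linalg.lstsq(np.c_[2*pts,np.ones(len(pts))],(pts**2).sum(1),rcond=None)[0]; print('circ',s[:2],np.sqrt(s[2]+s[0]**2+s[1]**2),len(pts))
marks(z,z['im'],p,s[:2],.02,.029,.0375)
m=(rr<.04)&(p[...,2]>.058)&(p[...,2]<.066); q=p[m]; print('plug',m.sum(),(q.max(0)+q.min(0))/2,np.ptp(q,axis=0))
m=(rr<.085)&(abs(p[...,2]-.012)<.002); q=p[m]; print(cv2.minAreaRect((q[:,:2]*1000).astype(np.float32)))
x=z['im'][95:220,190:320]; cv2.imwrite('pics/S.png',cv2.resize(x[:,:,::-1],None,fx=4,fy=4,interpolation=cv2.INTER_CUBIC))
# tray
im=z['im'];hsv=cv2.cvtColor(im,cv2.COLOR_RGB2HSV); m=((hsv[...,0]<8)|(hsv[...,0]>172))&(hsv[...,1]>150)&(abs(p[...,2]-.027)<.004)&(np.hypot(p[...,0]-.428,p[...,1]+.275)<.085)
print('tray',cv2.minAreaRect((p[m][:,:2]*1000).astype(np.float32)))
```

```text
circ [ 0.42921328 -0.0796278 ] 0.03790130150065587 41
mark px [377.90625 195.75   ] n 16 grey 162.0 vs 254.0 ang 154.0 rad 0.035
mark px [406.5  268.75] n 6 grey 199.0 vs 254.0 ang 27.2 rad 0.0304
mark px [393. 280.] n 3 grey 189.0 vs 254.0 ang 2.1 rad 0.0313
mark px [376.575 286.35 ] n 20 grey 161.0 vs 254.0 ang -21.6 rad 0.0334
plug 785 [ 0.42938149 -0.07978895  0.06046174] [0.03227478 0.03210218 0.00490927]
((432.4919738769531, -73.00254821777344), (124.4686508178711, 109.5191650390625), 64.53189086914062)
tray ((428.2028503417969, -273.58526611328125), (111.96988677978516, 113.3785400390625), 9.960524559020996)
```

View pics/S.png

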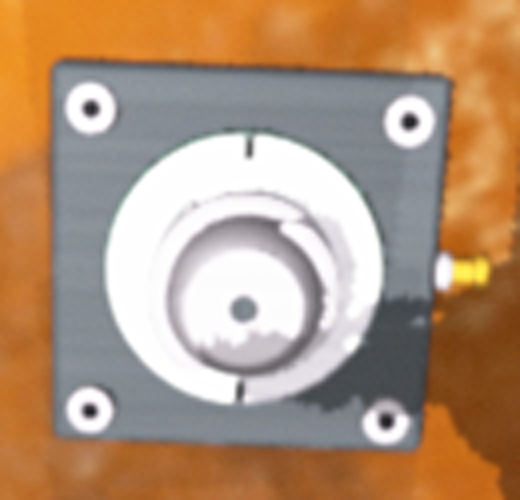

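B's mark heading is about 138° with a flat at 48°. The stand's marks, crop (249,147) and (239,390), lie along about 155.5°, and its centre is (0.4293,-0.080). I'll grasp B with tool y at 48° and set it down with tool y at 65.5°.

```bash
python3 -m inch '[[[14,40.7,0,0],[14,40.7,0,0],[14,40.7,0,0],[14,40.7,0,0],[14,40.7,0,0],[0,0,10,1.3],[0,0,40,1.3],[0,0,40,1.2]]]' 85 60| head -2
python3 -m inch '[[[0,0,20,0],[0,0,0,0],[0,0,0,0]]]'
cat > aim.py <<'E'
import sys; from h import *
x,y,z,yaw=map(float,sys.argv[1:5]); s=r.sense(); T=rot(s['ee_rot']); yw=np.rad2deg(np.arctan2(T[1,1],T[0,1]))
print('t',s['t'],'pos',s['eef_pos'].round(4),'yaw',yw.round(2),'tilt',np.rad2deg(np.arccos(-T[2,2])).round(2),'w',round(s['grip_width'],4),'F',s['wrist_force'].round(1),'M',s['ft_torque'].round(2),'g',s['gripper_force'],'j6',s['joints'][5].round(3))
print('shift mm',((np.array([x,y,z])-s['eef_pos'])@T*1e3).round(1),'spin units',round((yw-yaw)/5,2))
E
python3 aim.py .4447 .137 .047 48
```

```text
t: 3.25
eef_pos: [0.4457, 0.1386, 0.1143]
t: 3.55
eef_pos: [0.4449, 0.1368, 0.0944]
ee_rot: [-1.122, -2.934, -0.0]
wrist_force: [0.9, -0.2, 0.5]
grip_width: 0.0851
gripper_force: 0.0
t 3.55 pos [0.4449 0.1368 0.0944] yaw 48.16 tilt 0.02 w 0.0851 F [ 0.9 -0.2  0.5] M [ 0.02 -0.05  0.01] g 0.0 j6 -0.729
shift mm [ 0.3  0.  47.4] spin units 0.03
```

```bash
python3 -m inch '[[[0,0,24,0],[0,0,23,0],[0,0,0,0],[0,0,0,0]]]' | head -5
python3 -m inch '[[[0,0,0,0],[0,0,0,0],[0,0,0,0],[0,0,0,0],[0,0,0,0],[0,0,0,0],[0,0,0,0],[0,0,0,0]]]' 30 80
python3 aim.py .4447 .137 .047 48
```

```text
t: 3.95
eef_pos: [0.4465, 0.1357, 0.0486]
ee_rot: [1.124, 2.931, 0.002]
wrist_force: [0.4, -0.3, 0.6]
grip_width: 0.0852
t: 4.75
eef_pos: [0.4453, 0.1351, 0.047]
ee_rot: [-1.126, -2.933, 0.0]
wrist_force: [0.1, 1.0, -0.5]
grip_width: 0.0298
gripper_force: 0.0
t 4.75 pos [0.4453 0.1351 0.047 ] yaw 47.98 tilt 0.01 w 0.0298 F [ 0.1  1.  -0.5] M [0.04 0.01 0.03] g 0.0 j6 -0.729
shift mm [1.7 1.  0. ] spin units -0.0
```

Run:
```python
from h import *
c,im,d=cap('wrist'); c2,s,d2=cap('side')
cv2.imwrite('pics/g1.png',np.hstack([cv2.resize(im[:,:,::-1],(400,300)),cv2.resize(s[110:235,150:317,::-1],(400,300),interpolation=cv2.INTER_CUBIC)]))
```

```text
(no output)
```

View pics/g1.png

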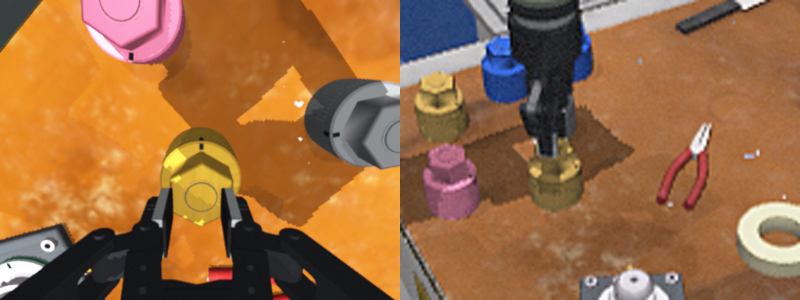

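```bash
python3 look.py w2
python3 - <<'E'
from h import *
z=np.load('w2.npz'); p=z['p']
m=(abs(p[...,2]-.071)<.004)&(np.hypot(p[...,0]-.44,p[...,1]-.14)<.06); q=p[m]; print(m.sum(),q.min(0),q.max(0),q.mean(0))
rr=np.hypot(p[...,0]-.44,p[...,1]-.14); m=(rr<.06)&(abs(p[...,2]-.047)<.004); print('shoulder',p[m].min(0),p[m].max(0))
c,im,d=cap('top'); pt=cloud(c,d); m=(np.hypot(pt[...,0]-.44,pt[...,1]-.14)<.05)&(abs(pt[...,2]-.045)<.01); print('top sh',pt[m].min(0),pt[m].max(0),m.sum())
print(c['xyz'], z['xyz'])
E
```

```text
4.9 [0.44525817 0.13510545 0.04701861] [ 0.108  0.176  1.942  0.     1.023 -0.729]
4521 [0.42297664 0.11596081 0.06700211] [0.46598675 0.16039403 0.07491964] [0.44258777 0.1386103  0.0713052 ]
shoulder [0.41525038 0.11201523 0.04302542] [0.47336649 0.16785614 0.05099041]Traceback (most recent call last):
  File "<stdin>", line 5, in <module>
    return umr_minimum(a, axis, None, out, keepdims, initial, where)
ValueError: zero-size array to reduction operation minimum which has no identity
```

Run:
```python
from h import *
z=np.load('w2.npz'); p=z['p']; s=r.sense(); T=rot(s['ee_rot']); q=(p-s['eef_pos'])@T*1e3
for v,u in [(s0,u0) for s0 in (240,250,260,270,290,310) for u0 in (200,215,225,290,300,310)]: print(v,u,q[v,u].round(0),(p[v,u,2]*1e3).round(0))
```

```text
240 200 [-27. -38.  46.] 1.0
240 215 [ -4. -22.   0.] 47.0
240 225 [  8. -14. -25.] 72.0
240 290 [  8.  18. -24.] 71.0
240 300 [-4. 27.  1.] 47.0
240 310 [-27.  42.  46.] 1.0
250 200 [-35. -39.  47.] 0.0
250 215 [ 11. -17. -41.] 88.0
250 225 [  3. -14. -25.] 72.0
250 290 [ 12.  16. -41.] 88.0
250 300 [ 12.  21. -42.] 89.0
250 310 [-35.  43.  46.] 1.0
260 200 [ 12. -22. -51.] 98.0
260 215 [ 12. -16. -50.] 97.0
260 225 [ -3. -14. -24.] 71.0
260 290 [ 12.  15. -51.] 98.0
260 300 [ 12.  19. -51.] 98.0
260 310 [  8.  25. -43.] 91.0
270 200 [ 12. -21. -58.] 105.0
270 215 [  8. -16. -53.] 100.0
270 225 [ -9. -14. -25.] 72.0
270 290 [ 11.  15. -57.] 104.0
270 300 [ 12.  18. -59.] 106.0
270 310 [  8.  24. -52.] 99.0
290 200 [ 13. -18. -73.] 120.0
290 215 [  1. -15. -57.] 104.0
290 225 [-70. -21.  47.] 0.0
290 290 [  5.  14. -61.] 108.0
290 300 [ 13.  16. -74.] 121.0
290 310 [ 12.  20. -72.] 119.0
310 200 [ 12. -17. -83.] 130.0
310 215 [ -8. -16. -57.] 104.0
310 225 [-89. -22.  47.] 0.0
310 290 [ -3.  14. -63.] 110.0
310 300 [ 12.  15. -82.] 129.0
310 310 [ 12.  18. -83.] 130.0
```

Run:
```python
from h import *
z=np.load('w2.npz'); p=z['p']; s=r.sense(); T=rot(s['ee_rot']); q=(p-s['eef_pos'])@T*1e3
m=(p[...,2]>.0745)&(abs(q[...,1])<40)&(abs(q[...,0])<20); print('lowest finger tool z', np.sort(q[...,2][m])[-15:].round(1))
v,u=np.where(m&(q[...,2]>-40)); print(len(v),[(a,b,q[a,b].round(1)) for a,b in list(zip(v,u))[::max(1,len(v)//12)]])
```

```text
lowest finger tool z [-29.2 -29.1 -29.  -28.9 -28.9 -28.9 -28.7 -28.5 -28.4 -28.3 -28.1 -28.1
 -27.9 -27.8 -27.6]
572 [(np.int64(241), np.int64(206), array([ 11.7, -21.9, -32.8])), (np.int64(242), np.int64(284), array([ 11.3,  14.5, -33.1])), (np.int64(244), np.int64(205), array([ 11.7, -21.9, -35.9])), (np.int64(245), np.int64(220), array([  8.9, -15.5, -31.4])), (np.int64(246), np.int64(296), array([ 11.5,  19.5, -37.7])), (np.int64(248), np.int64(215), array([ 11.6, -16.9, -39.5])), (np.int64(251), np.int64(303), array([  7.7,  23.3, -35.1])), (np.int64(253), np.int64(304), array([  7.1,  23.6, -36. ])), (np.int64(255), np.int64(201), array([  7.6, -23.5, -38.8])), (np.int64(257), np.int64(304), array([  7.1,  23. , -39.7])), (np.int64(265), np.int64(221), array([ -2.8, -15.5, -29.9])), (np.int64(273), np.int64(221), array([ -7.2, -15.7, -30. ])), (np.int64(284), np.int64(219), array([ -6.8, -15.7, -39.9]))]
```

The cap hasn't moved. At this opening the finger tips are about 30 mm behind the TCP, so they closed above the head. I'll open, go lower and close again.

```bash
python3 -m inch '[[[0,0,0,0],[0,0,0,0],[0,0,0,0],[0,0,0,0],[1.5,1,0,0]]]' 80 80 | tail -2
python3 -m inch '[[[0,0,13,0],[0,0,13,0],[0,0,0,0],[0,0,0,0]]]' | head -5
python3 -m inch '[[[0,0,0,0],[0,0,0,0],[0,0,0,0],[0,0,0,0],[0,0,0,0],[0,0,0,0]]]' 30 80 |tail -2
python3 aim.py .4447 .137 .021 48
```

```text
grip_width: 0.0796
gripper_force: 0.0
t: 5.85
eef_pos: [0.4438, 0.1367, 0.02]
ee_rot: [-1.126, -2.931, 0.002]
wrist_force: [0.9, -0.2, 0.3]
grip_width: 0.0804
grip_width: 0.0385
gripper_force: 81.2
t 6.45 pos [0.4459 0.137  0.0219] yaw 47.98 tilt 0.12 w 0.0385 F [-0.7  1.1  5.6] M [0.03 0.05 0.04] g 81.24366128162364 j6 -0.725
shift mm [ 0.9 -0.9  0.9] spin units -0.0
```

```bash
python3 -m inch '[[[0,0,-15,0],[0,0,-30,-0.5],[0,0,-30,-1.5],[0,0,-17,-1.5],[0,0,0,0],[0,0,0,0]]]' | head -2
python3 aim.py .4292 -.080 .111 65.5
```

```text
t: 7.05
eef_pos: [0.4439, 0.1367, 0.112]
t 7.05 pos [0.4439 0.1367 0.112 ] yaw 65.33 tilt 0.1 w 0.0384 F [ 0.4 -0.6 -2.6] M [-0.02  0.06  0.01] g 80.93726334453095 j6 -1.028
shift mm [ -77.1 -203.     1.1] spin units -0.03
```

```bash
python3 -m inch '[[[-15,-40,0,0],[-15.5,-41,0,0],[-15.5,-41,0,0],[-15.5,-41,0,0],[-15.5,-40,0,0],[0,0,0,0],[0,0,0,0]]]' | head -2
python3 look.py w3
python3 - <<'E'
from h import *
z=np.load('w3.npz'); p=z['p']
for zz in (.178-.021-.0,.16):
  pass
f,h=hexfit(p,(.4292,-.08),.0905); print(f,h); marks(z,z['im'],p,f[2],.0905+.047)
E
python3 aim.py .4292 -.080 .111 65.5
```

```text
t: 7.75
eef_pos: [0.4289, -0.0799, 0.1111]
7.8 [ 0.42908652 -0.07906077  0.11128269] [-3.820e-01  1.500e-02  1.960e+00  1.000e-03  1.170e+00 -1.522e+00]
(np.float64(8.5), array([0.04187593, 0.05266108, 0.04036806]), array([ 0.42735334, -0.0788206 ])) 0.1606956516881908
mark px [377.625   291.65625] n 16 grey 40.0 vs 241.0 ang 156.5 rad 0.0305
mark px [387.  292.5] n 3 grey 97.0 vs 241.0 ang 151.0 rad 0.0303
mark px [398.55 294.6 ] n 10 grey 94.0 vs 241.0 ang 144.0 rad 0.0301
mark px [411.         298.07142857] n 7 grey 92.0 vs 241.0 ang 136.3 rad 0.03
mark px [425.19230769 304.96153846] n 13 grey 93.0 vs 241.0 ang 126.6 rad 0.0297
mark px [378.  307.5] n 35 grey 64.0 vs 241.0 ang 156.5 rad 0.0253
mark px [442.5 318. ] n 9 grey 93.0 vs 241.0 ang 112.8 rad 0.0294
t 7.8 pos [ 0.4291 -0.0791  0.1113] yaw 65.35 tilt 0.24 w 0.0385 F [-0.1  0.2 -2.6] M [0.02 0.01 0.04] g 81.41429799579782 j6 -1.522
shift mm [-0.5 -0.8  0.3] spin units -0.03
```

```bash
python3 -m inch '[[[0,0,15,0],[0,0,10,0],[0,0,8,0],[0,0,5,0],[0,0,0,0]]]' | sed -n '1,2p;4p'
python3 -m inch '[[[0,0,6,0],[0,0,5,0],[0,0,3,0],[0,0,0,0],[0,0,0,0]]]' | sed -n '1,2p;4p'
python3 aim.py .4292 -.080 .0545 65.5
```

```text
t: 8.3
eef_pos: [0.4299, -0.0789, 0.0741]
wrist_force: [-0.5, 0.3, -2.9]
t: 8.8
eef_pos: [0.4307, -0.0799, 0.0611]
wrist_force: [0.3, -0.4, -1.5]
t 8.8 pos [ 0.4307 -0.0799  0.0611] yaw 65.47 tilt 0.01 w 0.0386 F [ 0.3 -0.4 -1.5] M [-0.01 -0.03 -0.01] g 81.4335899692378 j6 -1.524
shift mm [ 1.4 -0.7  6.6] spin units -0.01
```

```bash
python3 -m inch '[[[1,0,2,0],[0,0,2,0],[0,0,2,0],[0,0,1,0],[0,0,0,0],[0,0,0,0]]]' | sed -n '1,2p;4p'
python3 aim.py .4292 -.080 .0545 65.5
```

```text
t: 9.4
eef_pos: [0.4299, -0.0794, 0.0542]
wrist_force: [-1.0, -0.4, 0.0]
t 9.4 pos [ 0.4299 -0.0794  0.0542] yaw 65.48 tilt 0.01 w 0.0383 F [-1.  -0.4  0. ] M [0.06 0.02 0.01] g 81.80375454307068 j6 -1.524
shift mm [ 0.4 -0.8 -0.3] spin units -0.0
```

```bash
python3 -m inch '[[[0,0,0,1.25],[0,0,0.2,1.25],[0,0,0.3,1.25],[0,0,0.4,1.25],[0,0,0.5,1],[0,0,0.4,1],[0,0,0.4,1],[0,0,0.4,1]]]' | sed -n '1,2p;4p'
python3 aim.py .4292 -.080 .0415 -89.5
python3 -m inch '[[[0,0,0.4,1],[0,0,0.4,1],[0,0,0.4,1],[0,0,0.4,1],[0,0,0,0]]]' | sed -n '1,2p;4p'
python3 aim.py .4292 -.080 .0415 -89.5
```

```text
t: 10.2
eef_pos: [0.4297, -0.0794, 0.0513]
wrist_force: [-0.7, 0.0, -2.7]
t 10.2 pos [ 0.4297 -0.0794  0.0513] yaw 20.27 tilt 0.0 w 0.0383 F [-0.7  0.  -2.7] M [-0.02 -0.01  0.01] g 81.18445436790353 j6 -0.735
shift mm [-0.4 -0.7  9.8] spin units 21.95
t: 10.7
eef_pos: [0.4296, -0.0793, 0.0497]
wrist_force: [0.3, -0.3, -2.2]
t 10.7 pos [ 0.4296 -0.0793  0.0497] yaw 0.48 tilt 0.02 w 0.0382 F [ 0.3 -0.3 -2.2] M [ 0.01 -0.    0.03] g 81.18553475505905 j6 -0.39
shift mm [-0.7 -0.4  8.2] spin units 18.0
```

```bash
python3 -m inch '[[[0,0,0.45,1],[0,0,0.45,1],[0,0,0.45,1],[0,0,0.45,1],[0,0,0,0]]]' | sed -n '1,1p'
python3 aim.py .4292 -.080 .0415 -89.5
python3 -m inch '[[[0,0,0.45,1],[0,0,0.45,1],[0,0,0,0]]]' | sed -n '1,1p'
python3 aim.py .4292 -.080 .0415 -89.5
python3 -m inch '[[[0,0,0.45,1],[0,0,0.45,1],[0,0,0,0]]]' | sed -n '1,1p'
python3 aim.py .4292 -.080 .0415 -89.5
```

```text
t: 11.2
t 11.2 pos [ 0.4296 -0.0793  0.0479] yaw -19.42 tilt 0.02 w 0.0386 F [ 0.7 -0.3 -2.4] M [-0.02  0.02 -0.01] g 81.18420423008502 j6 -0.042
shift mm [-0.8 -0.2  6.4] spin units 14.02
t: 11.5
t 11.5 pos [ 0.4303 -0.0798  0.0479] yaw -29.35 tilt 0.06 w 0.0386 F [-1.6 -1.4  4.1] M [-0.14  0.32 -0.01] g 82.1298436098732 j6 0.131
shift mm [-0.7 -0.8  6.4] spin units 12.03
t: 11.8
t 11.8 pos [ 0.431  -0.0801  0.0479] yaw -39.34 tilt 0.14 w 0.0384 F [-2.1 -0.3  8.9] M [ 0.    0.49 -0.01] g 82.86927997134626 j6 0.306
shift mm [-1.  -1.5  6.4] spin units 10.03
```

```bash
python3 -m inch '[[[0,0,0,1],[0,0,0,0]]]' | sed -n '1,1p'
python3 aim.py .4292 -.080 .0415 -89.5
python3 -m inch '[[[0,0,0,1],[0,0,0,0]]]' | sed -n '1,1p'
python3 aim.py .4292 -.080 .0415 -89.5
```

```text
t: 12.0
t 12.0 pos [ 0.4309 -0.08    0.0478] yaw -44.32 tilt 0.13 w 0.0384 F [-2.7 -0.7  8.7] M [ 0.02  0.51 -0.12] g 82.82801301917061 j6 0.393
shift mm [-1.2 -1.2  6.3] spin units 9.04
t: 12.2
t 12.2 pos [ 0.4309 -0.08    0.0478] yaw -49.29 tilt 0.13 w 0.0383 F [-1.3 -0.1  8.1] M [-0.03  0.5  -0.15] g 82.81575520872138 j6 0.48
shift mm [-1.3 -1.1  6.3] spin units 8.04
```

```bash
python3 -m inch '[[[0,0,0,1],[0,0,0,0]]]' | sed -n '1,1p'
python3 aim.py .4292 -.080 .0415 -89.5
python3 -m inch '[[[0,0,0,1],[0,0,0,0]]]' | sed -n '1,1p'
python3 aim.py .4292 -.080 .0415 -89.5
```

```text
t: 12.4
t 12.4 pos [ 0.4309 -0.08    0.0477] yaw -54.24 tilt 0.15 w 0.0383 F [-1.8 -1.3  7.6] M [-0.2   0.46 -0.14] g 82.80905000836356 j6 0.567
shift mm [-1.4 -1.   6.2] spin units 7.05
t: 12.6
t 12.6 pos [ 0.4314 -0.0798  0.0477] yaw -59.18 tilt 0.2 w 0.0384 F [-0.9 -0.   5.5] M [ 0.02  0.08 -0.08] g 82.85543124653486 j6 0.653
shift mm [-2.  -0.9  6.2] spin units 6.06
```

```bash
python3 look.py w4
python3 - <<'E'
from h import *
z=np.load('w4.npz'); p=z['p']; s=r.sense(); T=rot(s['ee_rot'])
xy=np.array([.4293,-.0797]); q=(p-np.r_[xy,0])@T  # tool axes
rr=np.hypot(p[...,0]-xy[0],p[...,1]-xy[1])
m=(rr<.0295)&(rr>.024)&(q[...,0]>.01)&(p[...,2]<.1)&(p[...,2]>.05); print('shoulder z',np.percentile(p[m][:,2],[5,25,50,75,95]).round(4),m.sum())
m=(rr<.037)&(rr>.032)&(q[...,0]>.02)&(p[...,2]<.04); print('collar z',np.percentile(p[m][:,2],[5,50,95]).round(4) if m.sum() else None,m.sum())
zs=np.median(p[(rr<.0295)&(rr>.024)&(q[...,0]>.01)&(p[...,2]<.1)&(p[...,2]>.05)][:,2]); marks(z,z['im'],p,xy,zs)
c=z['im'][130:384,130:390]; cv2.imwrite('pics/w4.png',cv2.resize(c[:,:,::-1],None,fx=2.2,fy=2.2,interpolation=cv2.INTER_CUBIC))
E
```

```text
12.65 [ 0.43140959 -0.07973977  0.04764767] [-0.381  0.12   2.007  0.     1.011  0.653]
shoulder z [0.0721 0.0728 0.0734 0.0812 0.0966] 1951
collar z [0.0194 0.0204 0.0214] 810
mark px [376.02631579 294.07894737] n 19 grey 62.0 vs 200.0 ang 30.3 rad 0.0319
mark px [340.42105263 300.94736842] n 19 grey 106.0 vs 200.0 ang 51.0 rad 0.0316
mark px [376.43023256 308.93023256] n 43 grey 49.0 vs 200.0 ang 30.0 rad 0.027
mark px [316.85294118 315.52941176] n 17 grey 103.0 vs 200.0 ang 67.6 rad 0.0309
mark px [371.375 326.   ] n 12 grey 106.0 vs 200.0 ang 34.1 rad 0.0212
```

View pics/w4.png

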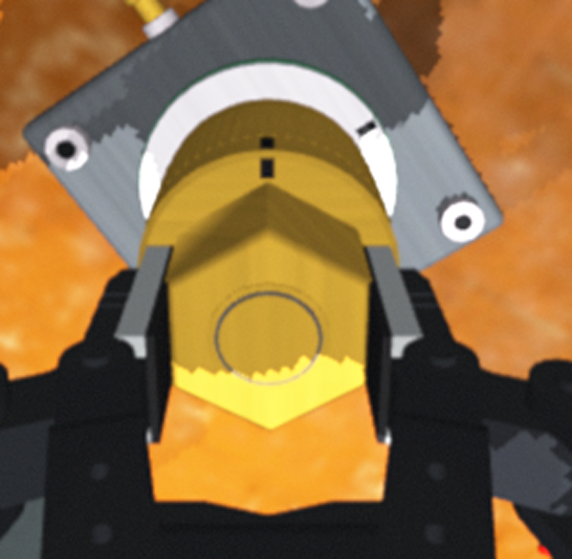

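Cap B turned with the tool (its mark is now at crop (267,168)). Its shoulder is at z=0.073, so the rim is 6 mm above the collar. I'll confirm with a little more turn.

```bash
python3 -m inch '[[[0,0,0,1],[0,0,0,0]]]' | sed -n '1,1p'
python3 aim.py .4292 -.080 .0415 -89.5
python3 -m inch '[[[0,0,0,1],[0,0,0,0]]]' | sed -n '1,1p'
python3 aim.py .4292 -.080 .0415 -89.5
```

```text
t: 12.85
t 12.85 pos [ 0.4319 -0.0795  0.0477] yaw -64.04 tilt 0.24 w 0.0386 F [1.  1.3 5.7] M [ 0.74 -0.3   1.45] g 90.2018782356754 j6 0.738
shift mm [-2.7 -0.8  6.2] spin units 5.09
t: 13.05
t 13.05 pos [ 0.4328 -0.0793  0.0477] yaw -69.22 tilt 0.36 w 0.0385 F [4.  2.7 3.3] M [ 0.55 -0.74  0.63] g 99.94428349658847 j6 0.827
shift mm [-3.6 -0.6  6.2] spin units 4.06
```

Torque rises to a hard stop with the rim still 6 mm up, so B is the bad cap. I'll unscrew it and take it to the tray.

```bash
python3 -m inch '[[[0,0,0,-1],[0,0,0,-1],[-0.5,0,-0.3,-1],[-0.5,0,-0.4,-1],[0,0,-0.4,-1],[0,0,-0.4,-1],[0,0,-0.4,-1],[0,0,0,0]]]' | sed -n '1,1p'
python3 aim.py .4292 -.080 .0542 65.5
python3 -m inch '[[[0,0,-0.4,-1],[0,0,-0.4,-1],[0,0,-0.4,-1],[0,0,-0.4,-1],[0,0,-0.4,-1],[0,0,-0.4,-1],[0,0,-0.4,-1],[0,0,0,0]]]' | sed -n '1,1p'
python3 aim.py .4292 -.080 .0542 65.5
```

```text
t: 13.85
t 13.85 pos [ 0.4315 -0.0794  0.0485] yaw -34.4 tilt 0.35 w 0.0382 F [ 6.4  2.2 -3.2] M [ 0.63 -1.23 -0.09] g 81.79939719848335 j6 0.215
shift mm [-1.7 -1.5 -5.7] spin units -19.98
t: 14.65
t 14.65 pos [ 0.429  -0.0788  0.0505] yaw 0.53 tilt 0.15 w 0.0383 F [ 2.8  4.  -2.9] M [ 0.91 -0.56  0.03] g 82.13566650054418 j6 -0.394
shift mm [-1.2  0.2 -3.7] spin units -12.99
```

```bash
python3 -m inch '[[[0,0,-0.4,-1],[0,0,-0.4,-1],[0,0,-0.4,-1],[0,0,-0.4,-1],[0,0,-0.4,-1],[0,0,-0.4,-1],[0,0,-0.4,-1],[0,0,-0.4,-1]]]' | sed -n '1,1p'
python3 aim.py .4292 -.080 .0542 65.5
python3 -m inch '[[[0,0,0,-1],[0,0,0,-1],[0,0,0,-1],[0,0,0,-1],[0,0,0,-1],[0,0,-2,0],[0,0,-2,0],[0,0,0,0]]]' | sed -n '1,1p'
python3 aim.py .4292 -.080 .0542 65.5
```

```text
t: 15.45
t 15.45 pos [ 0.4282 -0.0798  0.0537] yaw 40.65 tilt 0.08 w 0.0386 F [ 0.   1.3 -1.6] M [ 0.17 -0.17  0.02] g 82.1108140720753 j6 -1.093
shift mm [-0.8  0.6 -0.5] spin units -4.97
t: 16.25
t 16.25 pos [ 0.4287 -0.0802  0.0582] yaw 65.41 tilt 0.04 w 0.0386 F [ 0.4 -0.2 -1.3] M [ 0.02  0.03 -0.04] g 82.15998904779553 j6 -1.525
shift mm [-0.4  0.4  4. ] spin units -0.02
```

```bash
python3 -m inch '[[[0,0,-12,0],[0,0,-22,0],[0,0,-22,0],[-14,-31,0,0],[-16,-35,0,0],[-16,-35,0,0],[-17,-38,0,0],[-17.5,-38,0,0]]]' | sed -n '1,1p'
python3 -m inch '[[[0,0,0,0],[0,0,40,0],[0,0,25,0],[0,0,0,0]]]' | sed -n '1,1p'
python3 aim.py .428 -.2745 .0245 65.5
```

```text
t: 17.05
t: 17.45
t 17.45 pos [ 0.4254 -0.2713  0.0458] yaw 65.44 tilt 0.56 w 0.0388 F [-0.8  1.2 -2.9] M [-0.    0.03  0.02] g 82.18889975280035 j6 -1.882
shift mm [-3.9 -1.9 21.2] spin units -0.01
```

```bash
python3 -m inch '[[[-3,-2,6,0],[0,0,6,0],[0,0,3,0],[0,0,3,0],[0,0,2,0],[0,0,0,0]]]' | sed -n '1,2p;4p'
python3 aim.py .428 -.2745 .0245 65.5
```

```text
t: 18.05
eef_pos: [0.4305, -0.2773, 0.0292]
wrist_force: [-0.6, 0.2, -1.9]
t 18.05 pos [ 0.4305 -0.2773  0.0292] yaw 65.48 tilt 0.01 w 0.0387 F [-0.6  0.2 -1.9] M [0.03 0.02 0.06] g 82.25983159267344 j6 -1.884
shift mm [3.5 1.5 4.7] spin units -0.0
```

```bash
python3 -m inch '[[[0,0,2,0],[0,0,1,0],[0,0,1,0],[0,0,0.7,0],[0,0,0,0],[0,0,0,0]]]' | sed -n '1,2p;4p'
python3 -m inch '[[[0,0,0,0],[0,0,0,0],[0,0,0,0],[0,0,0,0],[0,0,0,0]]]' 84 | sed -n '1,2p;4,6p'
python3 -m inch '[[[0,0,-20,0],[0,0,-35,0],[0,0,-40,0],[0,0,-40,0],[0,0,-10,0],[0,0,0,0],[0,0,0,0]]]' | sed -n '1,2p;4p'
python3 look.py w5
python3 - <<'E'
from h import *
z=np.load('w5.npz'); print(hexfit(z['p'],(.429,-.275),.003))
E
python3 aim.py .375 .320 .18 37.5
```

```text
t: 18.65
eef_pos: [0.4309, -0.2776, 0.0251]
wrist_force: [-0.2, 1.9, 5.5]
t: 19.15
eef_pos: [0.4306, -0.2774, 0.0244]
wrist_force: [0.5, 0.5, -0.3]
grip_width: 0.0837
gripper_force: 0.0
t: 19.85
eef_pos: [0.4298, -0.2768, 0.1682]
wrist_force: [-0.8, 0.6, -0.8]
19.9 [ 0.42941499 -0.27637287  0.16737153] [-0.741  0.107  1.735 -0.     1.303 -1.884]
((np.float64(8.0), array([0.03990174, 0.03953561, 0.0400186 ]), array([ 0.43241902, -0.27868721])), np.float64(0.0743240661999082))
t 19.9 pos [ 0.4294 -0.2764  0.1674] yaw 65.48 tilt 0.22 w 0.084 F [-1.1  0.2 -1. ] M [-0.02  0.   -0.02] g 0.0 j6 -1.884
shift mm [297.1 520.  -10.9] spin units 5.6
```

```bash
python3 -m inch '[[[22,40,0,0],[23,40,0,0],[23,40,0,0],[23,40,0,0],[23,40,0,0],[23,40,0,0],[23,40,0,0],[23,40,0,0]]]' | sed -n '1,2p'
python3 -m inch '[[[23,40,0,0],[23,40,0,0],[23,40,0,0],[23,40,0,0],[22,40,0,0],[0,0,0,0],[0,0,0,0]]]' | sed -n '1,2p'
python3 aim.py .375 .320 .021 37.5
```

```text
t: 20.7
eef_pos: [0.3948, 0.0913, 0.1674]
t: 21.4
eef_pos: [0.3744, 0.3188, 0.1671]
t 21.4 pos [0.3744 0.3188 0.1671] yaw 65.63 tilt 0.29 w 0.084 F [-1.  -1.  -0.2] M [ 0.01 -0.01  0.02] g 0.0 j6 -0.616
shift mm [ -0.4   2.  146.1] spin units 5.63
```

```bash
python3 -m inch '[[[0,0,20,1.2],[0,0,20,1.2],[0,0,20,1.2],[0,0,10,1],[0,0,5,1],[0,0,0,0],[0,0,0,0]]]' | sed -n '1,2p'
python3 look.py w6
python3 - <<'E'
from h import *
z=np.load('w6.npz'); print(hexfit(z['p'],(.375,.32)))
E
python3 aim.py .375 .320 .021 37.5
```

```text
t: 22.1
eef_pos: [0.3761, 0.3175, 0.0939]
22.15 [0.37641226 0.31798505 0.09439975] [ 0.526  0.157  1.846 -0.     1.139 -0.128]
((np.float64(34.5), array([0.03985261, 0.04000208, 0.03996376]), array([0.37520938, 0.32151365])), np.float64(0.0713451483936405))
t 22.15 pos [0.3764 0.318  0.0944] yaw 37.48 tilt 0.03 w 0.0837 F [-0.5  0.2  0.5] M [-0.05 -0.   -0.02] g 0.0 j6 -0.128
shift mm [ 2.5  0.1 73.4] spin units -0.0
```

```bash
python3 -m inch '[[[2.5,0,25,0],[0,0,24,0],[0,0,24,0],[0,0,0,0],[0,0,0,0]]]' | sed -n '1,2p;4p'
python3 aim.py .375 .320 .021 37.5
python3 -m inch '[[[0,0,0,0],[0,0,0,0],[0,0,0,0],[0,0,0,0],[0,0,0,0],[0,0,0,0]]]' 30 90 |tail -2
python3 aim.py .375 .320 .0215 37.5
```

```text
t: 22.65
eef_pos: [0.3748, 0.3208, 0.0218]
wrist_force: [1.0, 0.8, 0.5]
t 22.65 pos [0.3748 0.3208 0.0218] yaw 37.5 tilt 0.01 w 0.084 F [1.  0.8 0.5] M [-0.01 -0.02 -0.02] g 0.0 j6 -0.122
shift mm [-0.7 -0.3  0.8] spin units -0.0
grip_width: 0.0381
gripper_force: 90.6
t 23.25 pos [0.3759 0.3218 0.0231] yaw 37.49 tilt 0.16 w 0.0381 F [-0.4 -0.1  5.5] M [-0.14  0.21 -0.02] g 90.64656513277441 j6 -0.122
shift mm [-0.8 -1.8  1.6] spin units -0.0
```

```bash
python3 -m inch '[[[0,0,-15,0],[0,0,-25,0],[0,0,-30,-1.4],[0,0,-20,-1.4],[0,0,0,-1.4],[0,0,0,-1.4],[0,0,0,0],[0,0,0,0]]]' | head -2
python3 aim.py .4292 -.080 .111 65.5
```

```text
t: 24.05
eef_pos: [0.3743, 0.3207, 0.1112]
t 24.05 pos [0.3743 0.3207 0.1112] yaw 65.34 tilt 0.04 w 0.0383 F [-0.1  0.2 -2.3] M [ 0.07 -0.03  0.05] g 91.06549666263163 j6 -0.608
shift mm [-2.171e+02 -3.413e+02  3.000e-01] spin units -0.03
```

```bash
python3 -m inch '[[[-23,-37,0,0],[-24,-38,0,0],[-24,-38,0,0],[-24,-38,0,0],[-24,-38,0,0],[-24,-38,0,0],[-24,-38,0,0],[-24,-38,0,0]]]' | head -2
python3 -m inch '[[[-26,-38,0,0],[0,0,0,0],[0,0,0,0],[0,0,0,0]]]' | head -2
python3 look.py w7;  python3 - <<'E'
from h import *
z=np.load('w7.npz'); marks(z,z['im'],z['p'],np.array([.4293,-.0797]),.09+.047)
E
python3 aim.py .4292 -.080 .111 65.5
```

```text
t: 24.85
eef_pos: [0.4225, -0.0358, 0.1115]
t: 25.25
eef_pos: [0.4299, -0.0785, 0.111]
25.3 [ 0.42993307 -0.07814401  0.11102869] [-0.379  0.015  1.961  0.     1.167 -1.522]
mark px [381.    293.375] n 12 grey 61.0 vs 239.0 ang 151.7 rad 0.0318
mark px [379.5        307.77272727] n 33 grey 64.0 vs 239.0 ang 152.0 rad 0.027
mark px [421.5 303.5] n 3 grey 93.0 vs 239.0 ang 127.9 rad 0.032
mark px [386.89285714 327.21428571] n 28 grey 96.0 vs 239.0 ang 144.4 rad 0.0208
mark px [432.92307692 352.5       ] n 26 grey 97.0 vs 239.0 ang 96.7 rad 0.0222
t 25.3 pos [ 0.4299 -0.0781  0.111 ] yaw 65.52 tilt 0.08 w 0.0382 F [-0.7  0.4 -2.4] M [ 0.03 -0.01 -0.04] g 91.39347950695083 j6 -1.522
shift mm [-0.1 -2.   0. ] spin units 0.0
```

```bash
python3 -m inch '[[[0,-1.3,15,0],[0,0,10,0],[0,0,8,0],[0,0,5,0],[0,0,0,0]]]' | sed -n '1,2p;4p'
python3 -m inch '[[[0,0,6,0],[0,0,5,0],[0,0,3,0],[0,0,2,0],[0,0,0,0],[0,0,0,0]]]' | sed -n '1,2p;4p'
python3 aim.py .4296 -.0795 .055 65.5
```

```text
t: 25.8
eef_pos: [0.4293, -0.0799, 0.0726]
wrist_force: [0.5, 0.6, -2.8]
t: 26.4
eef_pos: [0.4302, -0.0807, 0.0576]
wrist_force: [0.1, -0.3, -2.4]
t 26.4 pos [ 0.4302 -0.0807  0.0576] yaw 65.48 tilt 0.01 w 0.0383 F [ 0.1 -0.3 -2.4] M [ 0.03 -0.06  0.02] g 91.5258460608311 j6 -1.526
shift mm [1.  0.8 2.6] spin units -0.0
```

```bash
python3 -m inch '[[[0.8,0.8,1,0],[0,0,1,0],[0,0,0.6,0],[0,0,0,0],[0,0,0,0]]]' | sed -n '1,2p;4p'
python3 -m inch '[[[0,0,0,1.25],[0,0,0.2,1.25],[0,0,0.3,1.25],[0,0,0.4,1.25],[0,0,0.5,1],[0,0,0.45,1],[0,0,0.45,1],[0,0,0.45,1]]]' | sed -n '1,2p;4p'
python3 aim.py .4296 -.0795 .042 -89.5
python3 -m inch '[[[0,0,0.45,1],[0,0,0.45,1],[0,0,0.45,1],[0,0,0.45,1],[0,0,0.45,1],[0,0,0.45,1],[0,0,0.45,1],[0,0,0.45,1]]]' | sed -n '1,2p;4p'
python3 aim.py .4296 -.0795 .042 -89.5
```

```text
t: 26.9
eef_pos: [0.4297, -0.0795, 0.0552]
wrist_force: [-1.0, 1.4, 4.0]
t: 27.7
eef_pos: [0.4296, -0.0795, 0.0518]
wrist_force: [0.5, -0.2, -1.5]
t 27.7 pos [ 0.4296 -0.0795  0.0518] yaw 20.27 tilt 0.01 w 0.0379 F [ 0.5 -0.2 -1.5] M [ 0.   -0.03 -0.06] g 91.19017456658185 j6 -0.735
shift mm [0.  0.  9.8] spin units 21.95
t: 28.5
eef_pos: [0.4296, -0.0795, 0.0482]
wrist_force: [0.8, 0.3, -2.2]
t 28.5 pos [ 0.4296 -0.0795  0.0482] yaw -19.73 tilt 0.01 w 0.0385 F [ 0.8  0.3 -2.2] M [ 0.04  0.04 -0.  ] g 91.19176171487197 j6 -0.037
shift mm [ 0.  -0.   6.2] spin units 13.95
```

```bash
python3 -m inch '[[[0,0,0.45,1],[0,0,0.45,1],[0,0,0.45,1],[0,0,0.45,1],[0,0,0.45,1],[0,0,0.45,1],[0,0,0.45,1],[0,0,0,0]]]' | sed -n '1,1p'
python3 aim.py .4296 -.0795 .042 -89.5
python3 -m inch '[[[0,0,0.45,1],[0,0,0.45,1],[0,0,0.45,1],[0,0,0.45,1],[0,0,0,0]]]' | sed -n '1,1p'
python3 aim.py .4296 -.0795 .042 -89.5
```

```text
t: 29.3
t 29.3 pos [ 0.4296 -0.0795  0.0451] yaw -54.51 tilt 0.0 w 0.0379 F [ 0.3  1.1 -1.9] M [-0.01 -0.04 -0.02] g 91.2259233975783 j6 0.57
shift mm [ 0.  -0.   3.1] spin units 7.0
t: 29.8
t 29.8 pos [ 0.43   -0.0796  0.0435] yaw -74.42 tilt 0.05 w 0.0381 F [ 0.9  1.1 -3.2] M [ 0.03 -0.23  0.01] g 91.29327987553552 j6 0.917
shift mm [-0.4 -0.2  1.5] spin units 3.02
```

```bash
python3 -m inch '[[[0,0,0.5,1],[0,0,0.5,1],[0,0,0.5,1],[0,0,0.3,0],[0,0,0,0]]]' | sed -n '1,1p'
python3 aim.py .4296 -.0795 .042 -89.5
python3 -m inch '[[[0,0,0.5,1],[0,0,0.3,0],[0,0,0,0]]]' | sed -n '1,1p'
python3 aim.py .4296 -.0795 .042 -89.5
```

```text
t: 30.3
t 30.3 pos [ 0.4308 -0.08    0.0431] yaw -89.34 tilt 0.12 w 0.0379 F [-1.8  0.8  6.8] M [ 0.33  0.23 -0.03] g 92.66318424604833 j6 1.178
shift mm [-1.2 -0.5  1.1] spin units 0.03
t: 30.6
t 30.6 pos [ 0.4315 -0.0803  0.0431] yaw -94.35 tilt 0.19 w 0.0379 F [-2.1  0.4 10.5] M [ 0.27  0.45 -0.05] g 93.17426175344735 j6 1.265
shift mm [-2.  -0.6  1.1] spin units -0.97
```

```bash
python3 -m inch '[[[0,0,0,1],[0,0,0,1],[0,0,0,0]]]' | sed -n '1,1p'
python3 aim.py .4296 -.0795 .042 -99.5
python3 -m inch '[[[0,0,0,0],[0,0,0,0],[0,0,0,0],[0,0,0,0],[0,0,0,0],[0,0,0,0]]]' 84 | sed -n '1,2p;4,6p'
python3 -m inch '[[[0,0,-15,0],[0,0,-35,0],[0,0,-40,0],[0,0,-40,0],[0,0,0,0],[0,0,0,0]]]' | sed -n '1,2p;4p'
python3 look.py w8
python3 - <<'E'
from h import *
z=np.load('w8.npz'); f,h=hexfit(z['p'],(.4295,-.08),.02); print(f,h)
c,im,d=cap('top'); p=cloud(c,d)
for n,xy,zr in (('stand',(.4295,-.08),.02),('tray',(.43,-.277),.003)): 
  m=(np.hypot(p[...,0]-xy[0],p[...,1]-xy[1])<.03)&(abs(p[...,2]-zr-.071)<.01); print(n,m.sum(),np.median(p[m],axis=0) if m.sum() else '')
cv2.imwrite('pics/end.png',np.hstack([cv2.resize(z['im'][:,:,::-1],(400,300)),cv2.resize(im[100:270,100:400,::-1],(400,300))]))
E
```

```text
t: 30.9
t 30.9 pos [ 0.4319 -0.0805  0.0431] yaw -104.41 tilt 0.25 w 0.0383 F [-1.3  0.2  7.4] M [ 0.22  0.22 -0.08] g 92.85320463124663 j6 1.441
shift mm [-2.5 -0.4  1.1] spin units -0.98
t: 31.5
eef_pos: [0.4295, -0.0795, 0.0408]
wrist_force: [0.1, -0.3, -0.3]
grip_width: 0.0839
gripper_force: 0.0
t: 32.1
eef_pos: [0.4304, -0.0798, 0.172]
wrist_force: [0.3, 0.4, 0.3]
32.15 [ 0.42916062 -0.07932189  0.17044467] [-0.382 -0.063  1.902 -0.     1.303  1.443]
(np.float64(16.5), array([0.04004657, 0.03910312, 0.04004773]), array([ 0.43096673, -0.08031547])) 0.09147845337795663
stand 0 
tray 151 [ 0.43156823 -0.279339    0.07422754]
```

View pics/end.png

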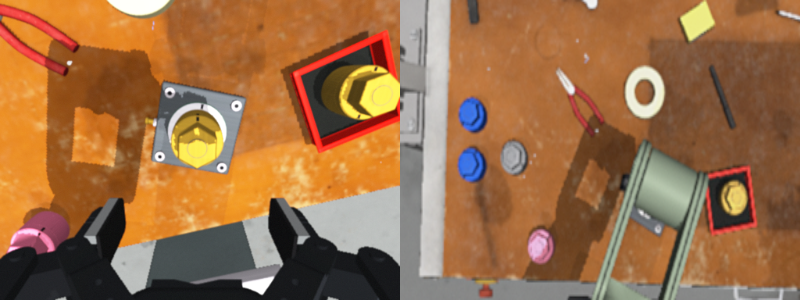

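The left view shows cap A seated on the stand at (197,138). Its head top is at z=0.0915 against 0.091 expected, so the rim is about 0.5 mm off the collar or closer. Cap B is upright in the tray (right view, (735,197)) with its top at 0.0742. The gripper is clear, so I'll hand in.

```bash
python3 -c "
from station import r
print(r.hand_in())"
```

```text
the job is handed in; nothing more can be done
None
```

I handed the job in at about 32 s: the cap that turned fully home (cap A) is on the gauge collar, and the one that stopped 6 mm short (cap B) stands upright in the red tray; the hand-in gave no verdict.

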